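Load the autosampler and close its hatch

TASK

Load the blue sample rack into the autosampler: set it down gently in the sample bay so that it sits flat and fully home between the locating guides, then let go of it. Then slide the smoked hatch shut, gently but past its catch, until it closes fully against the frame and stays shut by itself; do not ram it and leave everything else on the bench where it is.

Things in the scene. Friction and masses are not known exactly. Their poses are not given: they have to be found in the camera images.
- autosampler: Low off-white instrument fixed on the bench: 300 (x) x 360 (y), flat deck 118 high. Origin: centre of its underside; +x to its back, +y to its left. In the right (-y) half of the deck is the open sample bay, 136 (x) x 144 (y), centred at x 0, y -85, floor at z 26; on the left half the hatch is parked. The hatch slides in tracks along y at x -81 and +81, top at z 132; raised back housing behind x 108, top at z 156
- bay_floor (a point): Centre of the bay's floor, where the centre of the rack's underside belongs; axes as the autosampler. Black guides on the floor enclose 80 (x) x 108 (y) mm for the rack: 8 high, with lips flared outwards up to 13 mm. A rack standing on the lips is too tall for the hatch to pass
- sample_rack: Loose blue rack of capped vials, 76 (x) x 104 (y), 88 high with its handle, 0.28 to 0.44 kg. Origin: centre of its underside. Blue block up to z 36; vial caps up to z 44 in a row along each long side (x -28 and +28, 14 wide). It goes into the bay with its long side along the autosampler's y, either way round
- rack_handle (a point): Middle of the rack's white carrying handle, a level bar along the rack's y: 12 wide (x), 96 long (y), 10 tall, centre at z 83 of the rack, its top at 88; free space under it from z 44 except for two posts at y = -45 and +45
- hatch (a joint): Opening of the hatch in m along the autosampler's +y: 0.150 fully open, about 0 closed: the strike plate is adjustable, so it closes fully anywhere from -0.008 to +0.008. Drag about 2.5 N. Over the last 6 mm it meets a rubber seal and a sprung roller catch: the push rises to about 15 N, falls as the catch gives, then metal stops it and it stays shut; short of that it stays ajar
- hatch_grip (a point): Middle of the top of the hatch's grip, an upright grey bar across the hatch: 70 long (x) x 12 thick (y) x 30 tall, from z 127 to 157 above the bench; axes as the autosampler. Push it towards -y of the autosampler to close; it may also be pinched from above
- solvent_bottle: Bystander: clear bottle with blue cap, 72 across, 170 tall. Origin: centre of its underside
- beaker: Bystander: glass beaker, 66 across, 80 tall. Origin: centre of its underside
- timer: Bystander: blue timer lying flat, 60 x 60 x 20. Origin: centre of its underside
- empty_rack: Bystander: empty grey rack without a handle, 70 x 110 x 45. Origin: centre of its underside
- filter_jar: Bystander: white plastic jar, 64 across, 66 tall. Origin: centre of its underside
- tweezers: Bystander: steel tweezers lying flat, 120 long along x, 9 tall. Origin: its middle, on the bench
- small_jar: Bystander: small amber jar, 48 across, 60 tall. Origin: centre of its underside
- seal (a joint): How far the hatch's edge has pressed in the black rubber seal strip of the frame, in m: 0 untouched, 0.005 fully in, the pane on metal. The seal is on the aluminium strike plate at the right (-y) end of the tracks, face at about y -159 of the autosampler, top at z 135; a dark roller housing stands on it near the back (x 52, top at z 149)
- pane: The hatch's pane: smoked acrylic 150 (x) x 156 (y) x 6, hatch 0.4 kg in all, underside at z 121 and top at z 127 above the bench, sliding over the deck along the autosampler's y. Origin: its underside, 76 from the leading edge; axes as the autosampler. Its leading edge (y -76) stops on the strike plate's metal; pressing the pane on anything with more than 22 N cracks it
Not all that is in view belongs to the job. Several things have the shape of the sample_rack; the one meant has the colours described above.

How it is judged:
By the outcome, as a careful person would: the job done as asked, in the order asked, and still so for the second after the job is handed in, with the robot touching nothing.
It also fails if it takes over 54 s, if anything falls off the work surface, if the arm or the gripper's body presses on something with over 40 N, if the wrist force passes 120 N, or if a joint passes its speed limit or range.

ROBOT

A 6-joint arm with a two-finger parallel gripper is mounted at the origin on the work surface. World frame = base frame: x ahead of the robot, y to its left, z up, the work surface at z = 0. Lengths are in m, angles in degrees, forces in N, time in s.
With the tool pointing down it reaches from about 0.375 to 0.975 m from the base axis. Payload 3.8 kg.
Tool frame: the origin (TCP) lies between the finger pads; the fingertips stand 11 mm ahead of it and the grasp point (between the pads) lies 8 mm behind it; z points along the fingers, y is the line along which they close (so a half turn about z gives the same grasp; the last joint's range is limited). The gripper opens to 88 mm and grips with 3 to 60 N. Pads are 18 mm wide; open, the fingers measure 123 mm over their backs; the gripper's body (75 mm by 187 mm) begins 45 mm behind the grasp point.
Start: joints at [72.714, 15.12, 91.902, -0, 72.978, -2.114], TCP at [0.177, 0.651, 0.25] pointing down, gripper open.
Joint ranges: [-150.88, 150.88], [-54.13, 125.18], [17.81, 147.31], [-75.09, 255.09], [0, 152.58], [-146.25, 146.25]. Speed limits (degrees/s): [147.25, 147.25, 180, 180, 180, 180].

INTERFACE

Orientations are given as a 3x3 rotation matrix whose columns are the frame's x, y, z axes.
In Python, from rig import observe, vision, ticket, finder gives the robot as it stands.
- The arm moves only by the shell command python3 -m inch 'ROWS' [FORCE]. ROWS is JSON, one flat list of numbers, 7 for each row, row after row: the turn, a rotation vector about the tool's x, y, z in degrees, then the shift along the tool's x, y, z in m, then the closure, from 0 (fully open) to 1 (shut). A call has 1 to 20 rows; each row is the pose to reach, as a shift and turn from the pose commanded when the call began, along the tool's axes at that moment; what a row does not reach only later rows make up. A row lasts 1/8 s, in which the tool goes at most 62.5 mm and 10.7 degrees, less where a joint would pass 70% of its speed; a pose out of reach is approached as far as the arm can. A call with a gripper value outside its range is refused whole. The fingers move at their own pace and stop on an object; FORCE is the grip in N (left out, the last holds). Time passes only in rows, so rows that repeat a pose let the fingers close. It gives the time, the measured TCP pose, the force, the opening and the grip force at its end, in the units of the state.
- observe(): the state, without advancing time (a new reading comes with each control period).
- vision.get_image(name): name is "scene" or "top"; returns (picture, depth): 480x640x3 uint8, red, green, blue; 480x640 float32, m along the optical axis (not along the pixel's ray), 0 where there is no reading.
- vision.camera_info(name): a dict with "fovy" (degrees; the focal length in pixels is half the picture's height over the tangent of half this angle, whatever the lens; pixels are square), "cx", "cy" (the principal point, pixels), "world_from_camera" (4x4, takes a point from camera to world coordinates). Camera axes: x right, y up, looking along -z (the intrinsics and any distortion apply to the point x, -y, -z); pixel columns grow to the right and rows downward; lengths in m; the calibration is good to about 2 mm. A picture is of the moment at which its call begins. camera_info takes no time and is no camera call.
- ticket.close_job(): hands the job in; it is judged then, once.
Trained networks look in the newest picture that a camera, given by its name, has taken for a name from the list of things; names that differ only in an ending like _2 or _b are one class to them, and where a whole thing is asked for, a point or a joint stands for the part that bears it (a point fixed in the world has none). Each returns a list of dicts, best first, with "score" (0 to 1); they miss things now and then, are a little off and sometimes report something else, mostly with a low value. They report only what shows in the picture. A call takes as long as a camera call. They do not tell look-alikes from the thing itself.
- finder.silhouettes(camera, label): "region" (480x640 bool, what is visible of it) and "xy" ([column, row] as shares, 0 to 1, of the picture: columns of its width, rows of its height, amid what is visible of it).
- finder.landmark_of(camera, label): "xy" ([column, row] as shares, 0 to 1, of the picture: columns of its width, rows of its height: a listed point, or the origin of a listed thing).
The state is a dict: "time_s": time; "q": joint angles; "joint_velocities": joint speeds; "tau": joint torques, N m; "tcp_pos": TCP position; "tcp_rot": TCP orientation; "contact_force": force on the tool from outside, world axes, zero at the start; "ft_torque": the same for the moment, N m; "width": finger opening in m; "finger_force": force on a finger pad.
Only numpy, scipy, OpenCV 4.12 (cv2) and the standard library are available. Lean on these libraries where they do the work, as an engineer would, in place of code of your own. Each camera call takes 0.05 s, during which the arm holds its last target. There are 200 camera calls.

## Working session

There is one attempt and no reset: what is moved stays moved. The work goes in short steps, Python scripts to look and compute and a shell command to move; the robot and the scene stay as the last step left them, time stands still between calls to the robot, and variables do not carry over. Pictures are saved under pics/ and viewed, at most 10 in all, crops included, and the job is handed in when it is done.

```bash
ls; mkdir -p pics; cat > h.py <<'E'
import numpy as np, cv2
from rig import observe, vision, ticket, finder
def info(c):
    i=vision.camera_info(c); f=240/np.tan(np.radians(i["fovy"])/2); return i,f,np.array(i["world_from_camera"])
def cloud(c,d):
    i,f,T=info(c); v,u=np.mgrid[0:480,0:640]
    P=np.stack([(u-i["cx"])/f*d,-(v-i["cy"])/f*d,-d],-1)
    W=P@T[:3,:3].T+T[:3,3]; W[d==0]=np.nan; return W
def ray_at_z(c,px,z):
    i,f,T=info(c); r=T[:3,:3]@np.array([(px[0]-i["cx"])/f,-(px[1]-i["cy"])/f,-1]); o=T[:3,3]
    return o+r*(z-o[2])/r[2]
E
python3 - <<'E'
from h import *
for c in("top","scene"):
    p,d=vision.get_image(c); cv2.imwrite(f"pics/{c}0.png",p[:,:,::-1]); np.save(f"{c}0.npy",d)
    i=vision.camera_info(c); print(i)
    for l in("sample_rack","rack_handle","hatch_grip","bay_floor","autosampler"):
        for r in finder.landmark_of(c,l)[:4]:
            px=np.array(r["xy"])*[640,480]; print(c,l,round(r["score"],2),px.round(1), ray_at_z(c,px,{"rack_handle":.083,"hatch_grip":.157,"bay_floor":.026}.get(l,0)).round(3))
print(observe())
E
```

```text
pics
{'fovy': 57.96545290557062, 'cx': 322.3357842837467, 'cy': 237.13983568410455, 'world_from_camera': array([[-1.35021436e-02,  9.84302789e-01, -1.75970769e-01,
         3.03897436e-01],
       [-9.99908050e-01, -1.30698857e-02,  3.61524316e-03,
        -1.24792636e-01],
       [ 1.25857609e-03,  1.76003402e-01,  9.84388754e-01,
         1.27294227e+00],
       [ 0.00000000e+00,  0.00000000e+00,  0.00000000e+00,
         1.00000000e+00]])}
top sample_rack 0.9 [381.6 246.8] [ 0.5   -0.305  0.   ]
top sample_rack 0.86 [423.9 292.8] [ 0.363 -0.424  0.   ]
top sample_rack 0.73 [513.5 285.1] [ 0.381 -0.687  0.   ]
top rack_handle 0.91 [525.2 285.9] [ 0.374 -0.682  0.083]
top rack_handle 0.89 [391.7 240.7] [ 0.504 -0.322  0.083]
top rack_handle 0.65 [458.3 249.7] [ 0.476 -0.506  0.083]
top rack_handle 0.56 [431.1 292.8] [ 0.358 -0.424  0.083]
top hatch_grip 0.84 [226.1 211.7] [0.575 0.125 0.157]
top bay_floor 0.61 [278.7 227.4] [ 0.557 -0.002  0.026]
top autosampler 0.91 [248.4 225.2] [0.571 0.092 0.   ]
top autosampler 0.72 [230.2 210.3] [0.617 0.147 0.   ]
top autosampler 0.25 [373.  
[... 1007 characters left out ...]
 7.29791551e+01, -2.11363819e+00]), 'joint_velocities': array([ 0.0857266 , -0.0497071 ,  0.02904541,  0.03303205,  0.07359844,
        0.11748815]), 'tau': array([-6.59298130e-04, -5.01650584e+01, -3.56998122e+01,  7.28373206e-02,
        1.88676990e-02, -2.08595372e-05]), 'tcp_pos': array([0.17665333, 0.6514875 , 0.24977151]), 'tcp_rot': array([[-9.65149965e-01,  2.61697429e-01,  3.77786342e-05],
       [ 2.61697431e-01,  9.65149962e-01,  6.60743500e-05],
       [-1.91705599e-05,  7.36582281e-05, -9.99999997e-01]]), 'contact_force': array([ 0.44839252, -0.65570668, -0.80749661]), 'ft_torque': array([ 0.01800802, -0.04310199,  0.0386442 ]), 'finger_force': 0.0, 'width': 0.08762413723181944}
```

View pics/top0.png

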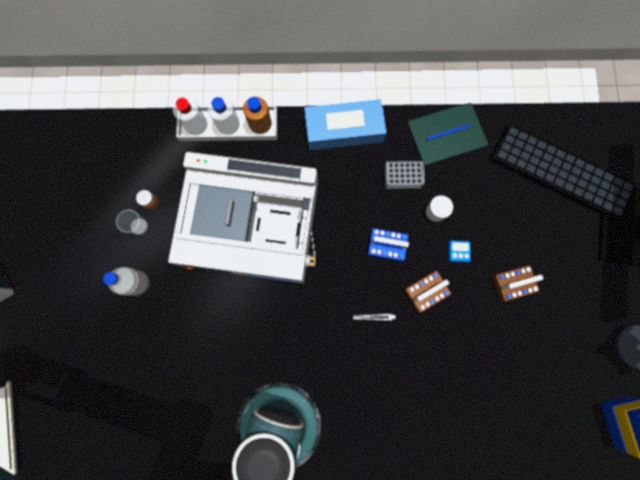

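View pics/scene0.png

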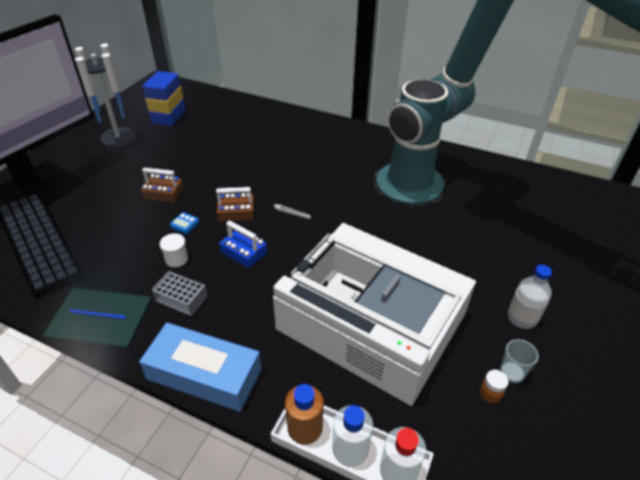

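The top view shows the only blue rack at about (389,243), with brown look-alikes at (428,291) and (518,283). The autosampler spans about (170–317, 153–280), with the hatch parked on its left and the bay at about (278,225). Next I measure poses from depth.

```bash
cat > m.py <<'E'
from h import *
def rect(P):
    (c,s,a)=cv2.minAreaRect((P[:,:2]*1000).astype(np.float32)); return np.round(c,1),np.round(s,1),round(a,2)
def look(c,tag=None):
    p,d=vision.get_image(c)
    if tag: cv2.imwrite(f"pics/{tag}.png",p[:,:,::-1])
    return p,cloud(c,d)
if __name__=="__main__":
  for c in("top","scene"):
    p,W=look(c); z=W[...,2]
    near=lambda x,y,r:np.hypot(W[...,0]-x,W[...,1]-y)<r
    q=p.astype(int); white=q.min(-1)>140
    m=near(.505,-.322,.09)&(z>.07)&(z<.1); P=W[m]; print(c,"handle n",len(P),"z",np.percentile(P[:,2],[5,50,95]).round(3),P.mean(0).round(4),rect(P))
    m=near(.505,-.322,.09)&(z>.025)&(z<.055); print(" block",m.sum(),np.percentile(W[m][:,2],[5,50,95]).round(3),rect(W[m]))
    m=near(.575,.08,.28)&(z>.105)&(z<.17); m=cv2.morphologyEx(m.astype(np.uint8),cv2.MORPH_OPEN,np.ones((5,5)))>0; print(" sampler",m.sum(),rect(W[m]))
    A=near(.575,.08,.28); print(" hist",[(round(b,3),int((A&(z>=b)&(z<b+.006)).sum())) for b in np.arange(.1,.17,.006)])
    m=A&(z>.147)&(z<.165); m=cv2.morphologyEx(m.astype(np.uint8),cv2.MORPH_OPEN,np.ones((3,3)))>0
    n,L=cv2.connectedComponents(m.astype(np.uint8))
    for k in range(1,n):
        if (L==k).sum()>15: print("  tall",(L==k).sum(),rect(W[L==k]),np.median(z[L==k]).round(4))
    for l,zz in (("solvent_bottle",0),("beaker",0),("timer",0),("empty_rack",0),("filter_jar",0),("tweezers",0),("small_jar",0)):
        r=finder.landmark_of(c,l)
        if r: print(" ",l,round(r[0]["score"],2),ray_at_z(c,np.array(r[0]["xy"])*[640,480],0).round(3))
E
python3 m.py
```

```text
top handle n 161 z [0.083 0.088 0.092] [ 0.5008 -0.3186  0.0881] (array([ 501. , -319.2]), array([94.9, 13.1]), 77.56)
 block 786 [0.032 0.038 0.046] (array([ 501.7, -319.1]), array([104.1,  77.2]), 78.32)
 sampler 12400 (array([569.1,  85.2]), array([361.7, 303.7]), 81.43)
 hist [(np.float64(0.1), 66), (np.float64(0.106), 121), (np.float64(0.112), 2005), (np.float64(0.118), 3181), (np.float64(0.124), 2726), (np.float64(0.13), 1809), (np.float64(0.136), 305), (np.float64(0.142), 119), (np.float64(0.148), 420), (np.float64(0.154), 1626), (np.float64(0.16), 144), (np.float64(0.166), 0)]
  tall 1986 (array([697.3,  64.9]), array([358.6,  44.1]), 81.44) 0.1567
  tall 59 (array([596.7, -86.3]), array([16. , 31.4]), 88.33) 0.1499
  tall 131 (array([573.9, 119.2]), array([13.7, 67.8]), 81.73) 0.1567
  solvent_bottle 0.78 [0.399 0.416 0.   ]
  beaker 0.73 [0.575 0.42  0.   ]
  timer 0.74 [ 0.483 -0.527  0.   ]
  empty_rack 0.95 [ 0.712 -0.369  0.   ]
  filter_jar 0.82 [ 0.604 -0.476  0.   ]
  tweezers 0.67 [0.611 0.147 0.   ]
  small_jar 0.75 [0.648 0.384 0.   ]
scene handle n 179 z [0.076 0
[... 344 characters left out ...]
.118), 2322), (np.float64(0.124), 3933), (np.float64(0.13), 2171), (np.float64(0.136), 391), (np.float64(0.142), 356), (np.float64(0.148), 716), (np.float64(0.154), 2417), (np.float64(0.16), 41), (np.float64(0.166), 0)]
  tall 39 (array([597.1, -80.5]), array([22. , 16.2]), 25.83) 0.1489
  tall 150 (array([575.4, 119.2]), array([12.2, 71.1]), 81.68) 0.1558
  tall 2983 (array([698.3,  65.6]), array([359.1,  44.8]), 81.58) 0.1559
  solvent_bottle 0.65 [0.403 0.411 0.   ]
  beaker 0.91 [0.569 0.419 0.   ]
  timer 0.94 [ 0.479 -0.543  0.   ]
  empty_rack 0.9 [ 0.704 -0.376  0.   ]
  filter_jar 0.83 [ 0.606 -0.483  0.   ]
  tweezers 0.71 [ 0.288 -0.275  0.   ]
  small_jar 0.86 [0.638 0.385 0.   ]
```

```bash
cat > g.py <<'E'
# shift/turn from the present pose to tool-down targets: x y z angle_of_tool_y
import sys
from h import *
from scipy.spatial.transform import Rotation as Ro
s=observe(); R=s["tcp_rot"]; p=s["tcp_pos"]
print("tcp",p.round(4),"ytool",np.degrees(np.arctan2(R[1,1],R[0,1])).round(2),"F",s["contact_force"].round(1),"w",round(s["width"],4),"grip",round(s["finger_force"],1),"t",s["time_s"])
for a in sys.argv[1:]:
    x,y,z,t=map(float,a.split(",")); c,n=np.cos(np.radians(t)),np.sin(np.radians(t))
    Y=np.array([c,n,0]);Z=np.array([0,0,-1.]);D=np.c_[np.cross(Y,Z),Y,Z]
    print(a,Ro.from_matrix(R.T@D).as_rotvec(degrees=True).round(1),(R.T@(np.array([x,y,z])-p)).round(4))
E
python3 g.py .56,.2,.27,50 .56,.2,.27,20 .5015,-.319,.22,-11.5
```

```text
tcp [0.1766 0.6515 0.2497] ytool 74.83 F [-1.1  0.2 -0.1] w 0.0881 grip 0.0 t 1.4
.56,.2,.27,50 [ 0.  -0.  24.8] [-0.4881 -0.3354 -0.0203]
.56,.2,.27,20 [ 0.  -0.  54.8] [-0.4881 -0.3354 -0.0203]
.5015,-.319,.22,-11.5 [ 0.  -0.  86.3] [-0.5675 -0.8516  0.0297]
```

```bash
python3 -m inch '[0,0,6,-0.05,-0.034,-0.01,0.4, 0,0,12,-0.1,-0.068,-0.02,0.4, 0,0,18,-0.15,-0.102,-0.02,0.4, 0,0,24,-0.2,-0.136,-0.02,0.4, 0,0,30,-0.25,-0.17,-0.02,0.4, 0,0,36,-0.3,-0.204,-0.02,0.4, 0,0,41,-0.35,-0.238,-0.02,0.4, 0,0,46,-0.4,-0.272,-0.02,0.4, 0,0,50,-0.45,-0.306,-0.02,0.4, 0,0,55,-0.488,-0.335,-0.02,0.4, 0,0,59,-0.498,-0.39,-0.02,0.4, 0,0,63,-0.508,-0.445,-0.02,0.4, 0,0,67,-0.518,-0.5,-0.02,0.4, 0,0,71,-0.528,-0.56,-0.02,0.4, 0,0,75,-0.538,-0.62,-0.02,0.4, 0,0,79,-0.548,-0.68,-0.02,0.4, 0,0,83,-0.556,-0.74,0,0.4, 0,0,86.3,-0.562,-0.8,0.015,0.4, 0,0,86.3,-0.5675,-0.8516,0.03,0.4, 0,0,86.3,-0.5675,-0.8516,0.03,0.4]'; python3 g.py .5015,-.319,.12,-11.5 .5015,-.319,.077,-11.5
python3 - <<'E'
from m import *
p,W=look("scene","s1")
cv2.imwrite("pics/s1c.png",cv2.resize(p[120:320,130:430,::-1],(750,500)))
E
```

```text
time_s: 3.9
tcp_pos: [0.4998, -0.3218, 0.218]
tcp_rot: [[0.204, 0.979, -0.002], [0.979, -0.204, 0.001], [0.0, -0.003, -1.0]]
contact_force: [0.1, 1.1, -0.2]
width: 0.0528
finger_force: 0.0
tcp [ 0.4998 -0.3218  0.218 ] ytool -11.75 F [ 0.1  1.1 -0.2] w 0.0528 grip 0.0 t 3.9
.5015,-.319,.12,-11.5 [-0.1 -0.  -0.2] [0.0031 0.0014 0.098 ]
.5015,-.319,.077,-11.5 [-0.1 -0.  -0.2] [0.0031 0.0015 0.141 ]
```

View pics/s1c.png

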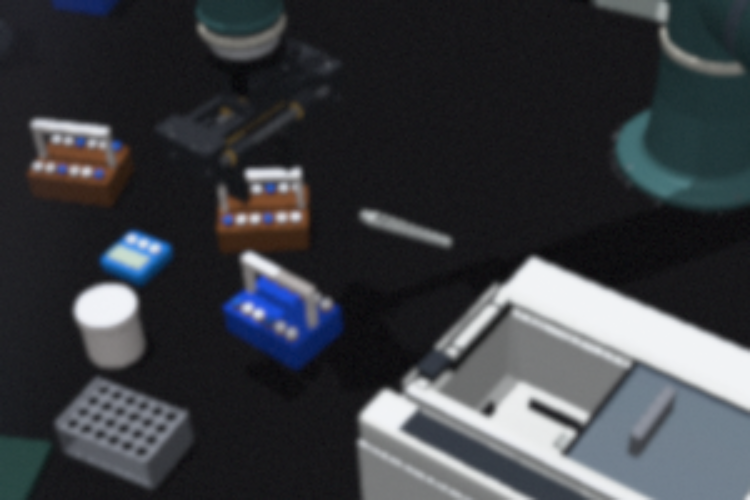

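The crop shows the open gripper hanging above and behind the blue rack, whose handle is at crop (280,285), and nothing is in the way. Descending to grasp.

```bash
python3 -m inch '[0,0,0,0.003,0.0015,0.03,0.4, 0,0,0,0.003,0.0015,0.06,0.4, 0,0,0,0.003,0.0015,0.09,0.4, 0,0,0,0.003,0.0015,0.115,0.4, 0,0,0,0.003,0.0015,0.132,0.4, 0,0,0,0.003,0.0015,0.141,0.4, 0,0,0,0.003,0.0015,0.141,0.4, 0,0,0,0.003,0.0015,0.141,0.7, 0,0,0,0.003,0.0015,0.141,1, 0,0,0,0.003,0.0015,0.141,1, 0,0,0,0.003,0.0015,0.141,1, 0,0,0,0.003,0.0015,0.141,1, 0,0,0,0.003,0.0015,0.141,1]' 30; python3 g.py .5015,-.319,.25,-11.5
```

```text
time_s: 5.58
tcp_pos: [0.5032, -0.3162, 0.0787]
tcp_rot: [[0.199, 0.98, -0.001], [0.98, -0.199, 0.0], [0.0, -0.001, -1.0]]
contact_force: [-2.2, -0.1, 2.5]
width: 0.0117
finger_force: 29.9
tcp [ 0.5032 -0.3162  0.0787] ytool -11.48 F [-2.2 -0.1  2.5] w 0.0117 grip 29.9 t 5.575
.5015,-.319,.25,-11.5 [-0. -0.  0.] [-0.003  -0.0013 -0.1713]
```

```bash
python3 -m inch '[0,0,0,0,0,-0.01,1, 0,0,0,0,0,-0.03,1, 0,0,0,0,0,-0.06,1, 0,0,0,0,0,-0.1,1, 0,0,0,0,0,-0.14,1, 0,0,0,0,0,-0.17,1, 0,0,0,0,0,-0.19,1, 0,0,0,0,0,-0.195,1, 0,0,0,0,0,-0.195,1, 0,0,0,0,0,-0.195,1]'; python3 g.py .5565,.0007,.26,-8.45
python3 - <<'E'
from m import *
for c in ("top","scene"):
    p,W=look(c); z=W[...,2]; s=observe(); t=s["tcp_pos"]; R=s["tcp_rot"]
    Q=(W-t)@R  # tool coords
    q=p.astype(int); blue=(q[...,2]>q[...,0]+40)&(q[...,2]>80)
    near=np.linalg.norm(Q[...,:2],axis=-1)<.09
    bl=near&(Q[...,2]>.02)&(Q[...,2]<.1)
    P=Q[bl]; print(c,len(P),rect(P) if len(P)>9 else '',np.percentile(P[:,2],[5,50,95]).round(3) if len(P) else '')
    h=near&(np.abs(Q[...,1])<.015)&(np.abs(Q[...,2]+.005)<.015)&(q.min(-1)>120); P=Q[h]; print(" handle",len(P),rect(P) if len(P)>5 else '', np.percentile(P[:,0],[2,98]).round(4) if len(P) else '')
E
```

```text
time_s: 6.82
tcp_pos: [0.5028, -0.3158, 0.2718]
tcp_rot: [[0.199, 0.98, -0.003], [0.98, -0.199, 0.002], [0.001, -0.003, -1.0]]
contact_force: [0.0, -0.8, -3.9]
width: 0.0117
finger_force: 29.9
tcp [ 0.5028 -0.3158  0.2718] ytool -11.47 F [ 0.  -0.8 -3.9] w 0.0117 grip 29.9 t 6.825
.5565,.0007,.26,-8.45 [-0.2 -0.1 -3. ] [ 0.3209 -0.0103  0.0122]
top 372 (array([-3.4, -1.1]), array([103.5,  76.6]), 1.52) [0.031 0.04  0.046]
 handle 31 (array([31.9,  0.9]), array([10.1, 19.1]), 77.93) [0.0248 0.0406]
scene 1253 (array([-2.3,  0.4]), array([ 78.9, 109.2]), 89.76) [0.033 0.043 0.073]
 handle 83 (array([-1.9,  3.3]), array([13.8, 94.6]), 85.49) [-0.011   0.0451]
```

```bash
python3 -m inch '[0,0,-0.5,0.015,0,0,1, 0,0,-1,0.045,-0.002,0,1, 0,0,-1.5,0.085,-0.003,0,1, 0,0,-2,0.13,-0.004,0,1, 0,0,-2.5,0.175,-0.006,0,1, 0,0,-3,0.22,-0.007,0,1, 0,0,-3,0.26,-0.009,0,1, 0,0,-3,0.29,-0.01,0,1, 0,0,-3,0.312,-0.01,0.005,1, 0,0,-3,0.322,-0.01,0.01,1, 0,0,-3,0.324,-0.01,0.012,1, 0,0,-3,0.324,-0.01,0.012,1, 0,0,-3,0.324,-0.01,0.012,1, 0,0,-3,0.324,-0.01,0.012,1]'; python3 g.py .557,.0037,.26,-8.45
cat > held.py <<'E'
from m import *
for c in ("top","scene"):
    p,W=look(c,"held_"+c); z=W[...,2]; s=observe(); t=s["tcp_pos"]
    n=np.hypot(W[...,0]-t[0],W[...,1]-t[1])<.085
    m=n&(z>t[2]-.052)&(z<t[2]-.03); print(c,m.sum(),"rack",rect(W[m]),np.median(z[m]).round(4))
E
python3 held.py
```

```text
time_s: 8.68
tcp_pos: [0.5583, 0.0025, 0.262]
tcp_rot: [[0.148, 0.989, 0.0], [0.989, -0.148, -0.0], [-0.0, 0.0, -1.0]]
contact_force: [0.3, -0.5, -3.3]
width: 0.0115
finger_force: 29.9
tcp [0.5583 0.0025 0.262 ] ytool -8.53 F [ 0.3 -0.5 -3.3] w 0.0115 grip 29.9 t 8.675
.557,.0037,.26,-8.45 [ 0.   0.  -0.1] [ 0.001  -0.0015  0.002 ]
top 462 rack (array([557. ,  -6.5]), array([93.4, 77.6]), 80.77) 0.2215
scene 1011 rack (array([558.3,  -0.6]), array([104.7,  78. ]), 82.35) 0.2202
```

```bash
python3 -m inch '[0,0,-0.1,0.001,-0.0015,0.02,1, 0,0,-0.1,0.001,-0.0015,0.045,1, 0,0,-0.1,0.001,-0.0015,0.07,1, 0,0,-0.1,0.001,-0.0015,0.095,1, 0,0,-0.1,0.001,-0.0015,0.115,1, 0,0,-0.1,0.001,-0.0015,0.127,1, 0,0,-0.1,0.001,-0.0015,0.132,1, 0,0,-0.1,0.001,-0.0015,0.132,1, 0,0,-0.1,0.001,-0.0015,0.132,1]'; python3 g.py .557,.0037,.1047,-8.45; python3 held.py; python3 -c "
import cv2;p=cv2.imread('pics/held_top.png')[170:270,210:340];q=cv2.imread('pics/held_scene.png')[200:340,250:430]
cv2.imwrite('pics/hh.png',cv2.hconcat([cv2.resize(p,(400,320)),cv2.resize(q,(400,320))]))"
```

```text
time_s: 9.9
tcp_pos: [0.5576, 0.0044, 0.1306]
tcp_rot: [[0.146, 0.989, 0.002], [0.989, -0.146, -0.0], [0.0, 0.002, -1.0]]
contact_force: [-0.4, 0.1, -2.3]
width: 0.0114
finger_force: 29.9
tcp [0.5576 0.0044 0.1306] ytool -8.37 F [-0.4  0.1 -2.3] w 0.0114 grip 29.9 t 9.9
.557,.0037,.1047,-8.45 [ 0.1 -0.   0.1] [-0.0008 -0.0006  0.0259]
top 352 rack (array([574.2,   8.3]), array([124.1, 108.6]), 81.19) 0.0902
scene 794 rack (array([538.9,  -8.5]), array([125.2, 113.1]), 80.01) 0.0895
```

View pics/hh.png

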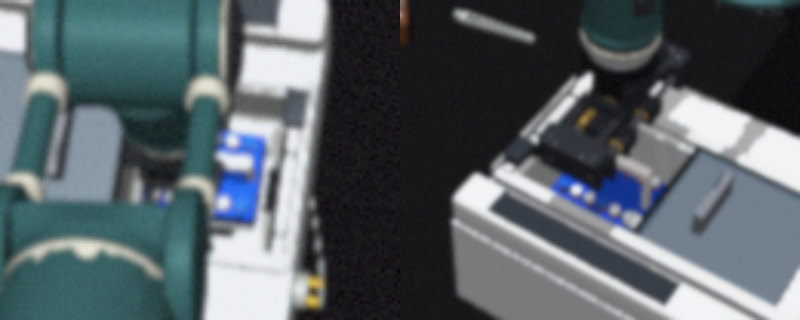

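The rack hangs inside the bay: in the left half its end and vials show at (235,180), and in the right half it sits clear of the bay walls. I lower it slowly and watch the force.

```bash
python3 -m inch '[0,0,0,-0.0008,-0.0005,0.004,1, 0,0,0,-0.0008,-0.0005,0.008,1, 0,0,0,-0.0008,-0.0005,0.012,1, 0,0,0,-0.0008,-0.0005,0.015,1, 0,0,0,-0.0008,-0.0005,0.017,1, 0,0,0,-0.0008,-0.0005,0.017,1, 0,0,0,-0.0008,-0.0005,0.017,1]'; python3 g.py .557,.0037,.1047,-8.45
```

```text
time_s: 10.88
tcp_pos: [0.5564, 0.0037, 0.1128]
tcp_rot: [[0.146, 0.989, 0.0], [0.989, -0.146, -0.0], [0.0, 0.0, -1.0]]
contact_force: [-0.4, -0.3, -2.6]
width: 0.0114
finger_force: 29.9
tcp [0.5564 0.0037 0.1128] ytool -8.37 F [-0.4 -0.3 -2.6] w 0.0114 grip 29.9 t 10.875
.557,.0037,.1047,-8.45 [ 0.  -0.   0.1] [0.0001 0.0006 0.0081]
```

```bash
python3 -m inch '[0,0,0,0,0,0.0015,1, 0,0,0,0,0,0.003,1, 0,0,0,0,0,0.0045,1, 0,0,0,0,0,0.005,1, 0,0,0,0,0,0.005,1]';python3 -m inch '[0,0,0,0,0,0.001,1, 0,0,0,0,0,0.002,1, 0,0,0,0,0,0.002,1, 0,0,0,0,0,0.002,1]'
```

```text
time_s: 11.5
tcp_pos: [0.5585, 0.0035, 0.11]
tcp_rot: [[0.146, 0.989, 0.005], [0.989, -0.146, -0.0], [0.0, 0.005, -1.0]]
contact_force: [0.6, -0.8, 6.5]
width: 0.0115
finger_force: 30.7
time_s: 12.0
tcp_pos: [0.5598, 0.0034, 0.1091]
tcp_rot: [[0.145, 0.989, 0.008], [0.989, -0.145, -0.001], [0.001, 0.008, -1.0]]
contact_force: [2.8, -0.5, 8.9]
width: 0.0113
finger_force: 31.2
```

```bash
python3 -m inch '[0,0,0,0,0.001,-0.002,1, 0,0,0,0,0.002,-0.004,1, 0,0,0,0,0.003,-0.005,1, 0,0,0,0,0.003,-0.005,1, 0,0,0,0,0.003,-0.005,1]';python3 -m inch '[0,0,0,0,0,0.0015,1, 0,0,0,0,0,0.003,1, 0,0,0,0,0,0.0045,1, 0,0,0,0,0,0.005,1, 0,0,0,0,0,0.005,1]'
```

```text
time_s: 12.62
tcp_pos: [0.5586, 0.0033, 0.1101]
tcp_rot: [[0.146, 0.989, -0.001], [0.989, -0.146, 0.0], [-0.0, -0.001, -1.0]]
contact_force: [-0.0, 0.7, -1.8]
width: 0.0111
finger_force: 30.1
time_s: 13.25
tcp_pos: [0.5619, 0.003, 0.1079]
tcp_rot: [[0.146, 0.989, 0.006], [0.989, -0.146, -0.0], [0.0, 0.006, -1.0]]
contact_force: [2.0, -0.3, 6.8]
width: 0.0115
finger_force: 30.2
```

```bash
cat > inbay.py <<'E'
from m import *
a=np.radians(-8.45);X=np.array([np.cos(a),np.sin(a)]);Y=np.array([-np.sin(a),np.cos(a)]);c0=np.array([.5691,.0846])
for c in ("top","scene"):
    p,W=look(c,"b_"+c); q=p.astype(int)
    A=np.stack([(W[...,:2]-c0)@X,(W[...,:2]-c0)@Y+.085,W[...,2]],-1)*1000
    blue=(q[...,2]>q[...,0]*1.8+15)&(q[...,2]>60)&(np.abs(A[...,0])<62)&(np.abs(A[...,1])<70)&(A[...,2]>40)&(A[...,2]<100)
    cv2.imwrite(f"pics/bm_{c}.png",cv2.resize(np.where(blue[...,None],[0,255,0],p[:,:,::-1]).astype(np.uint8)[180:330,210:430],(660,450)))
    P=A[blue]; print(c,len(P),"x",np.percentile(P[:,0],[1,99]).round(1),"y",np.percentile(P[:,1],[1,99]).round(1))
    P=P[(P[:,2]>50)&(P[:,2]<78)]
    if len(P)<20: continue
    for _ in range(3):
        M=np.c_[P[:,:2],np.ones(len(P))]; k=np.linalg.lstsq(M,P[:,2],rcond=None)[0]; r=P[:,2]-M@k; P=P[np.abs(r)<2*r.std()]
    print("  top plane: z0",k[2].round(1),"slope mrad",(k[:2]*1000).round(0),"n",len(P),"ext",P.min(0).round(0),P.max(0).round(0))
    h=(q.min(-1)>110)&(np.abs(A[...,0])<15)&(np.abs(A[...,1])<60)&(A[...,2]>100)&(A[...,2]<130)
    if h.sum()>5: P=A[h]; print("  handle",len(P),P.min(0).round(0),P.max(0).round(0),np.median(P,0).round(1))
E
python3 inbay.py
```

```text
top 231 x [-37.9  37.8] y [-52.4  31.4]
  top plane: z0 67.8 slope mrad [-73.   6.] n 190 ext [-37. -52.  61.] [38. 50. 75.]
  handle 49 [ -0. -48. 107.] [ 12. -18. 123.] [  5.4 -36.1 118.1]
scene 185 x [-18.9  24.7] y [-40.7  29.2]
  top plane: z0 66.6 slope mrad [-64.  13.] n 154 ext [-19. -49.  63.] [20. 31. 71.]
  handle 104 [-11.  10. 100.] [ 14.  48. 122.] [  8.2  31.8 116.8]
```

```bash
python3 -m inch '[0,0,0,0,-0.001,-0.005,1, 0,0,0,0,-0.002,-0.012,1, 0,0,0,0,-0.003,-0.017,1, 0,0,0,0,-0.003,-0.017,1, 0,0,0,0,-0.003,-0.017,1, 0,0,0,0,-0.003,-0.017,1]'; sed -i 's/<78)\]/<95)]/; s/<130)/<150)/' inbay.py; python3 inbay.py
```

```text
time_s: 14.1
tcp_pos: [0.556, 0.0037, 0.1224]
tcp_rot: [[0.146, 0.989, -0.001], [0.989, -0.146, 0.0], [-0.0, -0.001, -1.0]]
contact_force: [-0.0, -0.1, -2.8]
width: 0.0113
finger_force: 29.8
top 222 x [-41.8  33.8] y [-52.  -14.2]
  top plane: z0 81.3 slope mrad [-30. -12.] n 182 ext [-41. -52.  76.] [ 34. -12.  88.]
  handle 50 [ -7. -49. 118.] [  7. -18. 138.] [  0.  -36.1 132.5]
scene 308 x [-27.2  31.3] y [-49.9  46.2]
  top plane: z0 81.1 slope mrad [10. -8.] n 263 ext [-35. -51.  77.] [34. 48. 85.]
  handle 111 [ -8.   8. 102.] [  7.  48. 139.] [  2.5  33.  130.7]
```

View pics/bm_top.png

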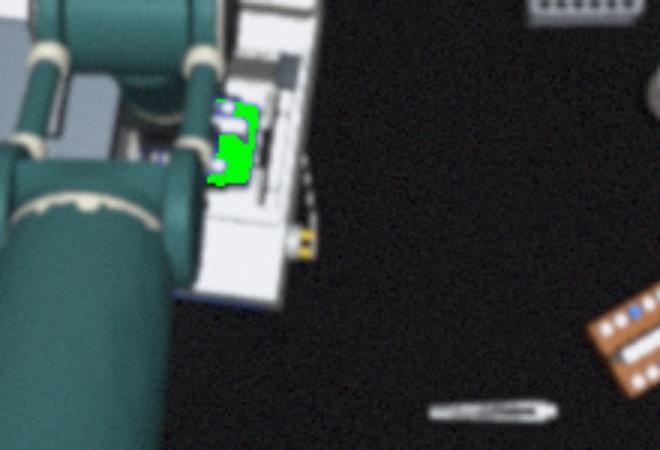

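Lifted clear, the block sits about 4 mm towards −x and the rack leans slightly in the grip, so it had landed on the −x lip. I correct both (tool tilt −2°, shift +x) and lower again.

```bash
python3 -m inch '[-1,0,0,0,0.0012,0,1, -2,0,0,0,0.0025,0,1, -2,0,0,0,0.0025,0,1, -2,0,0,0,0.0025,0,1]'; python3 inbay.py; python3 -m inch '[0,0,0,0,0,0.003,1, 0,0,0,0,0,0.006,1, 0,0,0,0,0,0.009,1, 0,0,0,0,0,0.011,1, 0,0,0,0,0,0.011,1, 0,0,0,0,0,0.011,1]'
```

```text
time_s: 14.7
tcp_pos: [0.5587, 0.0033, 0.1228]
tcp_rot: [[0.146, 0.989, 0.035], [0.989, -0.145, -0.005], [-0.0, 0.035, -0.999]]
contact_force: [-0.1, -0.8, -2.8]
width: 0.0114
finger_force: 29.8
top 229 x [-37.1  36.5] y [-51.8  36.3]
  top plane: z0 81.5 slope mrad [-1. -4.] n 190 ext [-37. -52.  77.] [38. 37. 87.]
  handle 54 [ -4. -48. 120.] [  8. -18. 140.] [  2.2 -35.7 133.6]
scene 311 x [-23.5  32.8] y [-51.   46.3]
  top plane: z0 81.3 slope mrad [62. 11.] n 276 ext [-31. -52.  77.] [33. 47. 87.]
  handle 117 [ -5.  10. 100.] [ 11.  49. 136.] [  4.7  33.9 131.4]
time_s: 15.55
tcp_pos: [0.5592, 0.0033, 0.1118]
tcp_rot: [[0.146, 0.989, 0.035], [0.989, -0.146, -0.005], [0.0, 0.035, -0.999]]
contact_force: [0.3, 0.4, -3.6]
width: 0.0118
finger_force: 29.8
```

```bash
python3 -m inch '[0,0,0,0,0,0.001,1, 0,0,0,0,0,0.002,1, 0,0,0,0,0,0.003,1, 0,0,0,0,0,0.004,1, 0,0,0,0,0,0.004,1]'; python3 -m inch '[0,0,0,0,0,0.001,1, 0,0,0,0,0,0.002,1, 0,0,0,0,0,0.002,1]'
```

```text
time_s: 16.18
tcp_pos: [0.5591, 0.0032, 0.1076]
tcp_rot: [[0.146, 0.989, 0.034], [0.989, -0.146, -0.005], [-0.0, 0.035, -0.999]]
contact_force: [0.0, -1.0, -3.6]
width: 0.0116
finger_force: 29.8
time_s: 16.55
tcp_pos: [0.5592, 0.0032, 0.1056]
tcp_rot: [[0.146, 0.989, 0.034], [0.989, -0.146, -0.005], [-0.0, 0.035, -0.999]]
contact_force: [-0.3, 0.7, -3.7]
width: 0.0117
finger_force: 29.8
```

Past the lips with no contact. Now the last millimetre or two.

```bash
python3 -m inch '[0,0,0,0,0,0.0007,1, 0,0,0,0,0,0.0015,1, 0,0,0,0,0,0.0015,1]'; python3 -m inch '[0,0,0,0,0,0.0007,1, 0,0,0,0,0,0.0015,1, 0,0,0,0,0,0.0015,1]'; python3 inbay.py
```

```text
time_s: 16.92
tcp_pos: [0.5595, 0.0032, 0.1046]
tcp_rot: [[0.146, 0.989, 0.035], [0.989, -0.146, -0.005], [0.0, 0.035, -0.999]]
contact_force: [-1.6, -0.6, 0.3]
width: 0.0113
finger_force: 29.7
time_s: 17.3
tcp_pos: [0.5598, 0.0032, 0.1047]
tcp_rot: [[0.146, 0.989, 0.035], [0.989, -0.145, -0.005], [0.0, 0.036, -0.999]]
contact_force: [-6.7, -0.9, 10.6]
width: 0.011
finger_force: 29.7
top 231 x [-36.  38.] y [-52.5  36.5]
  top plane: z0 63.3 slope mrad [-19. -12.] n 186 ext [-36. -53.  58.] [38. 37. 69.]
  handle 49 [ -3. -48. 107.] [ 10. -19. 120.] [  3.4 -34.4 115.6]
scene 208 x [-20.6  21.4] y [-49.2  27.2]
  top plane: z0 63.2 slope mrad [12.  9.] n 187 ext [-21. -51.  60.] [22. 29. 66.]
  handle 105 [ -5.   8. 100.] [ 11.  47. 120.] [  5.7  31.  114.1]
```

The rack is on the floor at the expected height, level to within noise. I ease off, loosen the grip, open and rise.

```bash
python3 -m inch '[0,0,0,0,0,-0.001,1, 0,0,0,0,0,-0.001,1, 0,0,0,0,0,-0.001,1]' 6; python3 -m inch '[0,0,0,0,0,0,0.85, 0,0,0,0,0,0,0.75, 0,0,0,0,0,0,0.65, 0,0,0,0,0,0,0.65, 0,0,0,0,0,0,0.65, 0,0,0,0,0,0,0.65]'; python3 -m inch '[0,0,0,0,0,-0.01,0.65, 0,0,0,0,0,-0.03,0.65, 1,0,0,0,0,-0.06,0.65, 2,0,0,0,0,-0.1,0.65, 2,0,0,0,0,-0.14,0.65, 2,0,0,0,0,-0.16,0.65, 2,0,0,0,0,-0.16,0.65]'; python3 inbay.py;  python3 g.py
```

```text
time_s: 17.77
tcp_pos: [0.5593, 0.0032, 0.1037]
tcp_rot: [[0.146, 0.989, 0.034], [0.989, -0.145, -0.005], [-0.0, 0.035, -0.999]]
contact_force: [-1.3, 0.3, 1.6]
width: 0.0119
finger_force: 5.9
time_s: 18.52
tcp_pos: [0.5594, 0.0032, 0.1037]
tcp_rot: [[0.146, 0.989, 0.035], [0.989, -0.145, -0.005], [-0.0, 0.035, -0.999]]
contact_force: [0.6, -0.5, 0.0]
width: 0.0308
finger_force: 0.0
time_s: 19.4
tcp_pos: [0.5548, 0.004, 0.2655]
tcp_rot: [[0.146, 0.989, 0.004], [0.989, -0.146, -0.0], [0.0, 0.004, -1.0]]
contact_force: [0.8, -0.0, -0.2]
width: 0.0306
finger_force: 0.0
top 343 x [-35.1  39.3] y [-52.5   7.9]
  top plane: z0 62.7 slope mrad [1. 2.] n 288 ext [-35. -52.  58.] [41. 15. 67.]
  handle 78 [ -4. -48. 105.] [  9.  -3. 121.] [  2.  -26.  114.7]
scene 390 x [-21.4  19.9] y [-49.   27.2]
  top plane: z0 62.2 slope mrad [20.  3.] n 356 ext [-23. -51.  59.] [20. 29. 66.]
  handle 234 [ -6. -48. 101.] [ 10.  48. 118.] [  5.3   1.4 113. ]
tcp [0.5531 0.0041 0.2623] ytool -8.37 F [ 0.2  0.6 -0.2] w 0.0311 grip 0.0 t 19.5
```

The rack sits flat and released: block top at z 62.5, level, with the handle top at about 0.114. Next I move the closed fingers behind the hatch grip.

```bash
python3 g.py .5794,.1538,.25,-8.45 .5794,.1538,.147,-8.45
```

```text
tcp [0.5531 0.0041 0.2623] ytool -8.37 F [ 0.2  0.6 -0.2] w 0.0311 grip 0.0 t 19.5
.5794,.1538,.25,-8.45 [-0.1  0.   0.1] [0.152  0.0042 0.0122]
.5794,.1538,.147,-8.45 [-0.1  0.   0.1] [0.152  0.0044 0.1152]
```

```bash
python3 -m inch '[0,0,0,0.02,0,0,1, 0,0,0,0.06,0.002,0,1, 0,0,0,0.1,0.004,0,1, 0,0,0,0.135,0.004,0,1, 0,0,0,0.152,0.004,0,1, 0,0,0,0.152,0.004,0.02,1, 0,0,0,0.152,0.004,0.05,1, 0,0,0,0.152,0.004,0.08,1, 0,0,0,0.152,0.004,0.105,1, 0,0,0,0.152,0.004,0.115,1, 0,0,0,0.152,0.004,0.115,1, 0,0,0,0.152,0.004,0.115,1]'; python3 -m inch '[0,0,0,-0.004,0,0,1, 0,0,0,-0.008,0,0,1, 0,0,0,-0.012,0,0,1, 0,0,0,-0.016,0,0,1, 0,0,0,-0.02,0,0,1, 0,0,0,-0.024,0,0,1, 0,0,0,-0.028,0,0,1, 0,0,0,-0.03,0,0,1]'; python3 g.py .5794,.1538,.147,-8.45
```

```text
time_s: 21.0
tcp_pos: [0.5807, 0.1536, 0.1496]
tcp_rot: [[0.146, 0.989, 0.002], [0.989, -0.146, 0.0], [0.001, 0.002, -1.0]]
contact_force: [0.1, -0.1, -0.0]
width: 0.0007
finger_force: 0.0
time_s: 22.0
tcp_pos: [0.5756, 0.124, 0.1487]
tcp_rot: [[0.146, 0.989, 0.0], [0.989, -0.146, 0.0], [0.0, 0.0, -1.0]]
contact_force: [-0.4, 2.9, 1.2]
width: 0.0005
finger_force: 1.3
tcp [0.5756 0.124  0.1487] ytool -8.38 F [-0.4  2.9  1.2] w 0.0005 grip 1.3 t 22.0
.5794,.1538,.147,-8.45 [ 0.  -0.   0.1] [ 0.03   -0.0006  0.0017]
```

```bash
python3 -m inch '[0,0,0,-0.004,0,0,1, 0,0,0,-0.009,0,0,1, 0,0,0,-0.015,0,0,1, 0,0,0,-0.021,0,0,1, 0,0,0,-0.027,0,0,1, 0,0,0,-0.033,0,0,1, 0,0,0,-0.039,0,0,1, 0,0,0,-0.045,0,0,1, 0,0,0,-0.051,0,0,1, 0,0,0,-0.057,0,0,1, 0,0,0,-0.063,0,0,1, 0,0,0,-0.069,0,0,1, 0,0,0,-0.075,0,0,1, 0,0,0,-0.081,0,0,1, 0,0,0,-0.087,0,0,1, 0,0,0,-0.093,0,0,1, 0,0,0,-0.099,0,0,1, 0,0,0,-0.104,0,0,1, 0,0,0,-0.108,0,0,1, 0,0,0,-0.11,0,0,1]'; python3 - <<'E'
from m import *
a=np.radians(-8.45);X=np.array([np.cos(a),np.sin(a)]);Y=np.array([-np.sin(a),np.cos(a)]);c0=np.array([.5691,.0846])
print("tcp A",(observe()["tcp_pos"][:2]-c0)@np.c_[X,Y])
p,W=look("scene","hp"); cv2.imwrite("pics/hpc.png",cv2.resize(p[200:400,240:500,::-1],(650,500)))
A=(W[...,:2]-c0)@np.c_[X,Y]
m=(np.abs(A[...,0])<.04)&(W[...,2]>.135)&(W[...,2]<.162)&(A[...,1]<-.02)&(A[...,1]>-.14); P=A[m]; print(m.sum(),P.min(0),P.max(0))
E
```

```text
time_s: 24.5
tcp_pos: [0.5594, 0.015, 0.1485]
tcp_rot: [[0.146, 0.989, -0.0], [0.989, -0.146, -0.0], [-0.0, -0.0, -1.0]]
contact_force: [-0.1, 2.5, 1.5]
width: 0.0005
finger_force: 1.3
tcp A [ 0.00067575 -0.07025764]
64 [-0.01262329 -0.0913792 ] [ 0.03687549 -0.06063991]
```

View pics/hpc.png

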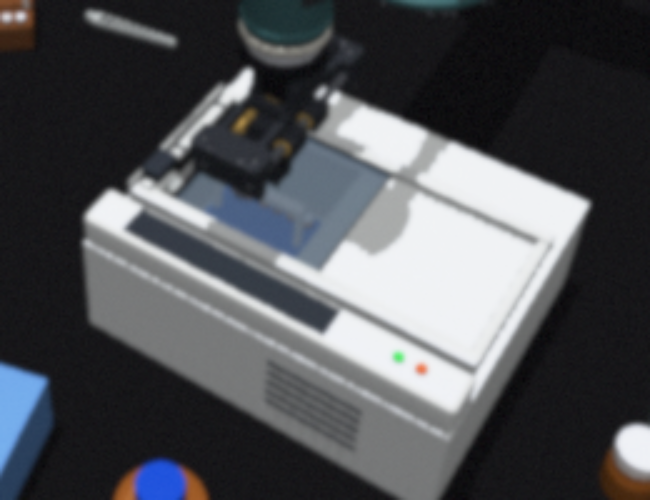

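The hatch is sliding over the seated rack, with the fingers behind the grip at about (250,185), at about 2.5 N drag. I approach the seal slowly.

```bash
python3 -m inch '[0,0,0,-0.0015,0,0,1, 0,0,0,-0.003,0,0,1, 0,0,0,-0.0045,0,0,1, 0,0,0,-0.006,0,0,1, 0,0,0,-0.0075,0,0,1, 0,0,0,-0.009,0,0,1, 0,0,0,-0.0105,0,0,1, 0,0,0,-0.012,0,0,1]'|grep -E 'pos|contact';python3 -m inch '[0,0,0,-0.0015,0,0,1, 0,0,0,-0.003,0,0,1, 0,0,0,-0.004,0,0,1]'|grep -E 'pos|contact';python3 -m inch '[0,0,0,-0.0015,0,0,1, 0,0,0,-0.003,0,0,1, 0,0,0,-0.004,0,0,1]'|grep -E 'pos|contact'
```

```text
tcp_pos: [0.5578, 0.0035, 0.1485]
contact_force: [1.0, 5.3, -1.1]
tcp_pos: [0.5576, 0.002, 0.1486]
contact_force: [1.2, 13.3, -1.9]
tcp_pos: [0.5569, -0.0024, 0.1485]
contact_force: [1.7, 12.3, -1.3]
```

```bash
python3 -m inch '[0,0,0,-0.0003,0,0,1, 0,0,0,-0.0006,0,0,1]'|grep -E 'time|pos|contact';python3 -m inch '[0,0,0,-0.0003,0,0,1, 0,0,0,-0.0005,0,0,1]'|grep -E 'pos|contact'
```

```text
time_s: 26.55
tcp_pos: [0.5569, -0.0024, 0.1486]
contact_force: [1.3, 13.1, -1.8]
tcp_pos: [0.5569, -0.0024, 0.1485]
contact_force: [1.4, 15.2, -1.8]
```

```bash
python3 -m inch '[0,0,0,0.002,0,0,1, 0,0,0,0.01,0,0,1, 0,0,0,0.025,0,0,1, 0,0,0,0.04,0,-0.01,1, 0,0,0,0.06,0,-0.05,1, 0,0,0,0.1,0,-0.1,1, 0,0,0,0.14,0,-0.1,1, 0,0,0,0.19,0,-0.1,1, 0,0,0,0.24,0,-0.1,1, 0,0,0,0.24,0,-0.1,1]'|grep -E 'time|pos|contact'; cat > hm.py <<'E'
from m import *
a=np.radians(-8.45);X=np.array([np.cos(a),np.sin(a)]);Y=np.array([-np.sin(a),np.cos(a)]);c0=np.array([.5691,.0846])
ims=[]
for c,(r0,r1,k0,k1) in (("top",(170,270,230,330)),("scene",(225,325,275,375))):
    p,W=look(c); A=(W[...,:2]-c0)@np.c_[X,Y]*1000; ims.append(cv2.resize(p[r0:r1,k0:k1,::-1],(390,390),interpolation=cv2.INTER_CUBIC))
    m=(np.abs(A[...,0])<34)&(W[...,2]>.148)&(W[...,2]<.162)&(A[...,1]<-60)&(A[...,1]>-140); P=A[m]; print(c,m.sum(),"grip y",np.percentile(P[:,1],[3,50,97]).round(1),P.mean(0).round(1))
cv2.imwrite("pics/h%d.png"%(observe()["time_s"]*10),cv2.hconcat(ims))
E
python3 hm.py; ls pics
```

```text
time_s: 28.05
tcp_pos: [0.5915, 0.2359, 0.2493]
contact_force: [-0.4, -0.3, 0.2]
top 123 grip y [-110.9 -105.5  -99.5] [  -0.8 -105.5]
scene 137 grip y [-110.4 -102.5  -98.7] [   1.4 -103.4]
b_scene.png
b_top.png
bm_scene.png
bm_top.png
h281.png
held_scene.png
held_top.png
hh.png
hp.png
hpc.png
s1.png
s1c.png
scene0.png
top0.png
```

View pics/h281.png

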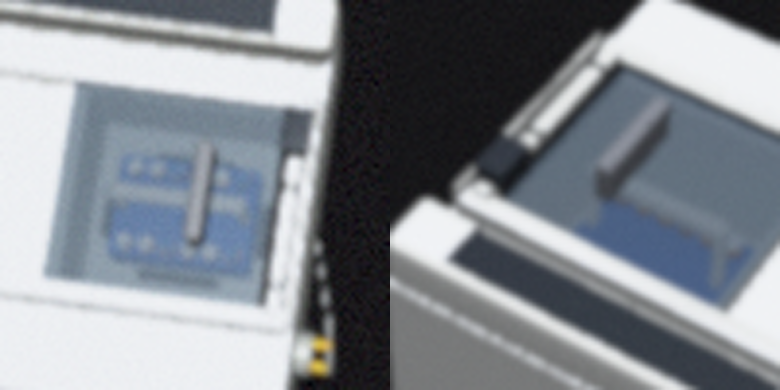

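The picture shows the hatch over the bay, its leading edge at the strike plate (left half, x≈270), with the rack flat beneath it. The stall looked like metal, but I will touch again with a gentle, limited push to confirm it is latched.

```bash
python3 -m inch '[0,0,0,-0.04,0,0,1, 0,0,0,-0.09,0,0,1, 0,0,0,-0.14,0,0,1, 0,0,0,-0.18,0,0.04,1, 0,0,0,-0.2,0,0.08,1, 0,0,0,-0.21,0,0.1,1, 0,0,0,-0.22,0,0.1,1, 0,0,0,-0.226,0,0.1,1, 0,0,0,-0.23,0,0.1,1, 0,0,0,-0.232,0,0.1,1, 0,0,0,-0.232,0,0.1,1]'|grep -E 'time|pos|contact'; for i in 1 2 3; do python3 -m inch '[0,0,0,-0.0007,0,0,1, 0,0,0,-0.0015,0,0,1]'|grep -E 'pos|contact'; done
```

```text
time_s: 29.52
tcp_pos: [0.558, 0.0025, 0.1492]
contact_force: [-0.2, -0.2, 0.4]
tcp_pos: [0.5574, 0.0011, 0.1486]
contact_force: [-0.4, -0.8, -0.6]
tcp_pos: [0.5572, -0.0006, 0.1485]
contact_force: [-0.2, -0.0, -0.1]
tcp_pos: [0.557, -0.0022, 0.1486]
contact_force: [0.1, 0.8, -0.1]
```

```bash
for i in 1 2 3; do python3 -m inch '[0,0,0,-0.0006,0,0,1, 0,0,0,-0.0012,0,0,1]'|grep -E 'pos|contact'; done; python3 -m inch '[0,0,0,-0.0003,0,0,1, 0,0,0,-0.0006,0,0,1]'|grep -E 'pos|contact'
```

```text
tcp_pos: [0.557, -0.0023, 0.1487]
contact_force: [1.1, 7.2, -0.7]
tcp_pos: [0.557, -0.0023, 0.1487]
contact_force: [1.5, 9.9, -1.2]
tcp_pos: [0.557, -0.0024, 0.1487]
contact_force: [2.2, 13.9, -1.8]
tcp_pos: [0.557, -0.0024, 0.1487]
contact_force: [1.7, 15.2, 0.0]
```

It is rigid from 0 to 15 N with only 0.1 mm of movement and no spring-back, so the hatch is on metal and latched. I retreat and do a last check.

```bash
python3 -m inch '[0,0,0,0.003,0,0,1, 0,0,0,0.012,0,0,1, 0,0,0,0.03,0,0,1, 0,0,0,0.05,0,-0.03,1, 0,0,0,0.07,0,-0.08,1, 0,0,0,0.12,0,-0.1,1, 0,0,0,0.17,0,-0.1,1, 0,0,0,0.21,0,-0.1,1, 0,0,0,0.21,0,-0.1,1, 0,0,0,0.21,0,-0.1,1, 0,0,0,0.21,0,-0.1,1]'|grep -E 'time|pos|contact'; python3 hm.py; python3 - <<'E'
from m import *
z0,_=np.load("top0.npy"),0
p,W=look("top"); W0=cloud("top",z0)
d=(np.abs(W[...,2]-W0[...,2])>.015)&(W0[...,2]>.012)&(W0[...,2]<.2)
d=cv2.morphologyEx(d.astype(np.uint8),cv2.MORPH_OPEN,np.ones((4,4)))
n,L,st,ce=cv2.connectedComponentsWithStats(d)
for k in range(1,n): print(st[k],W0[int(ce[k][1]),int(ce[k][0])].round(3))
E
```

```text
time_s: 32.65
tcp_pos: [0.5868, 0.2006, 0.2484]
contact_force: [0.1, 0.4, -0.6]
top 121 grip y [-110.9 -105.7  -99.5] [  -0.8 -105.5]
scene 136 grip y [-110.7 -103.2  -98.6] [   1.8 -103.6]
[186 154  16  16 176] [0.72  0.221 0.156]
[182 179  15  29 291] [0.637 0.237 0.125]
[149 194  10  12  66] [0.647 0.366 0.032]
[ 249  197   54   52 2313] [0.574 0.006 0.026]
[230 201   4   4  16] [0.602 0.112 0.156]
[226 206   9  21 130] [0.566 0.116 0.159]
[184 209   4   4  16] [0.59  0.245 0.122]
[117 214  31  22 426] [0.578 0.441 0.006]
[183 214   4   4  16] [0.575 0.245 0.127]
[173 219  16  31 276] [0.524 0.254 0.134]
[370 231  39  31 965] [ 0.499 -0.321  0.038]
[170 255   6   9  45] [0.456 0.276 0.117]
[106 269  43  28 915] [0.396 0.389 0.125]
[300 436   9  14  88] [-0.037 -0.072  0.014]
```

```bash
python3 -c "
from rig import ticket; print(ticket.close_job())"
```

```text
the job is handed in; nothing more can be done
None
```

The blue rack sits flat and released between the guides. The hatch is shut on metal and stayed put when I let go and pushed again (up to 15 N). No bystander was knowingly touched, though the arm hid the bottle, beaker and small jar in the final check; the job was handed in at about 33 s.

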